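Turn a relief tile over on the turnover stand

ROBOT

A 6-joint arm with a two-finger parallel gripper is mounted at the origin on the work surface. World frame = base frame: x ahead of the robot, y to its left, z up, the work surface at z = 0. Lengths are in m, angles in rad, forces in N, time in s.
With the tool pointing down it reaches from about 0.4 to 0.825 m from the base axis. Payload 7 kg.
Tool frame: the origin (TCP) lies at the centre of the arm's flange, where the gripper is bolted on; the fingertips stand 178 mm ahead of it and the grasp point (between the pads) lies arm.tcp_to_grasp ahead of it (arm.tcp_to_grasp is the distance from the TCP to the grasp point, in m); z points along the fingers, y is the direction in which the jaws open and shut (so a half turn about z gives the same grasp; the last joint's range is limited). The gripper opens to 88 mm and grips with 3 to 60 N. Pads are 19 mm wide; open, the fingers measure 130 mm over their backs; the gripper's body (78 mm by 193 mm) begins 47 mm behind the grasp point.
Start: joints at [-0.897, 0.359, 0.012, 0, -1.224, -0.288], TCP at [0.254, -0.625, 0.405] pointing down, gripper open.
Joint ranges: [-3.07, 3.07], [-1.43, 2.12], [-1.02, 1.25], [-3.03, 1.67], [-3.05, -0], [-3.03, 3.03]. Speed limits (rad/s): [2.39, 2.39, 3.01, 3.14, 3.14, 3.14].

INTERFACE

Orientations are given as [roll, pitch, yaw] about the fixed x, y, z axes, in that order (R = Rz(yaw) Ry(pitch) Rx(roll)).
In Python, from station import arm gives the robot as it stands.
- The arm moves only by the tool move_arm, never from a script. Its argument "deltas" is a list of rows, each a list of 6 numbers: the shift along the world's x, y, z in mm, then the turn, a rotation vector about the world's x, y, z in degrees. In form: [[tx, ty, tz, ax, ay, az], ...]. A call has exactly 5 rows; each row shifts and turns the commanded pose from where the row before left it; what a row does not reach is not made up. A row lasts 1/12 s, in which the tool goes at most 41.7 mm and 7.16 degrees, less where a joint would pass 70% of its speed; a pose out of reach is approached as far as the arm can. A call with a gripper value outside its range is refused whole. "claw" is the closure in counts, from 0 (fully open) to 255 (shut), set as the call begins (left out, the last holds). The fingers move at their own pace and stop on an object; "squeeze" is the grip in N (left out, the last holds). Time passes only in rows, so rows that do not move let the fingers close, or fill a call up. It gives the time, the measured TCP pose, the force and the opening at its end, in the units of the state.
- arm.get_state(): the state, without advancing time (a new reading comes with each control period).
- arm.grab_frame(name): name is "scene" or "top" or "wrist"; returns the picture (480x640x3 uint8, red, green, blue); there is no depth.
- arm.calibration(name): a dict with "intrinsics" (3x3 intrinsics, pixels), "k1" (the pictures are not rectified: a ray, as slopes to the right and down, at radius r is drawn at 1 + k1 r^2 times it, then the intrinsics apply), "T" (4x4, takes a point from camera to world coordinates); the wrist camera has in their place "mount" (4x4, takes a point from camera to tool coordinates, whose origin is the TCP and whose axes are the flange's). Camera axes: x right, y up, looking along -z (the intrinsics and any distortion apply to the point x, -y, -z); pixel columns grow to the right and rows downward; lengths in m; the calibration is good to about 2 mm. A picture is of the moment at which its call begins: read the wrist's pose just before it. calibration takes no time and is no camera call.
- arm.job_done(): hands the job in, once; it reports no verdict.
Trained networks look in the newest picture that a camera, given by its name, has taken for a name from the list of things; names that differ only in an ending like _2 or _b are one class to them, and where a whole thing is asked for, a point or a joint stands for the part that bears it (a point fixed in the world has none). Each returns a list of dicts, best first, with "score" (0 to 1); they miss things now and then, are a little off and sometimes report something else, mostly with a low value. They report only what shows in the picture. A call takes as long as a camera call. They do not tell look-alikes from the thing itself.
- arm.spot_in(thing, camera): "xy" ([column, row] in pixels, amid what is visible of it).
- arm.masks_of(thing, camera): "pixels" (480x640 bool, what is visible of it) and "xy" ([column, row] in pixels, amid what is visible of it).
- arm.spot_point(thing, camera): "xy" ([column, row] in pixels: a listed point, or the origin of a listed thing).
The state is a dict: "t": time; "q": joint angles; "qd": joint speeds; "joint_efforts": joint torques, N m; "eef_pos": TCP position; "ee_rot": TCP orientation; "force": force on the tool from outside, world axes, zero at the start; "moment": the same for the moment, N m; "width": finger opening in m.
Only numpy, scipy, OpenCV 4.12 (cv2) and the standard library are available. Lean on these libraries where they do the work, as an engineer would, in place of code of your own. Each camera call takes 0.05 s, during which the arm holds its last target. There are 200 camera calls.

TASK

A fired relief tile lies decorated face down on the bed of the wooden turnover stand. Without letting it drop or slam, tip it up by its overhanging edge until it leans on the raised hinged leaf, then press tile and leaf down together until the leaf is fully flat, so that the tile lies on the leaf with its decorated face up. Leave everything else on the table where it is.

Things in the scene. Friction and masses are not known exactly. Their poses are not given: they have to be found in the camera images.
- tile_center (a point): Centre of the loose square terracotta tile, 150 x 150 x 14 mm, 0.4 to 0.6 kg. Start: z up, out of the plain ribbed back; the decorated face (20 mm raised border, rosette) is the -z side, face down; y from hinge to overhanging edge. Hinge-side edge 4 to 20 mm from the hinge line; the opposite edge overhangs the bed by 46 to 62 mm, free height below it 52 mm or more.
- tile: The same tile, origin at the middle of its decorated face, axes as tile_center. Pushed towards the leaf it slides on the bed until it meets the leaf; tipped up it then stands on its hinge-side edge in the corner of bed and leaf.
- stand_hinge (a point): Middle of the hinge line of the fixed wooden stand, level with the bed's top, 70 mm above the table. x along the hinge line, y from the hinge over the bed to the tile's overhanging edge, z up. The flat bed is 190 mm along x and runs from y = 0 to +108 mm. The stand's 18 mm thick base board reaches from y = -187 to +113 mm and x = -100 to +157 mm.
- leaf (a joint): Angle of the wooden leaf (rad). 0: flat, on the side away from the bed (-y of stand_hinge), top level with the bed. Starts raised at 1.15 to 1.4, leaning back from the tile; upper stop 1.45. Stiff hinge (0.9 N m friction): stays where left, also with the tile on it; 3 to 8 N near its free edge push it down. Leaf 190 mm along the hinge, 180 mm long, 12 mm thick.
- leaf_mid (a point): Middle of the leaf's top surface (the one facing the tile), 91 mm from the hinge line, which lies in this surface; x along the hinge, z out of this surface, -y towards the leaf's free edge.
- small_jar: Clay jar, 110 mm wide, 130 mm high, origin under its middle; leave alone.
- bowl: Fired bowl, 150 mm wide, 60 mm high, origin under its middle; leave alone.
- plaster_bat: Plaster slab 110 x 110 x 20 mm, origin under its middle; leave alone.
- mallet: Wooden mallet lying along its x, under 0.3 m long; leave alone.
- brush: Brush lying along its x; leave alone.
- rib: Wooden rib 34 x 100 x 8 mm lying on the stand's base board, 131 mm along +x from the hinge's middle; origin under its middle; leave alone.
Not all that is in view belongs to the job. Leave any blue or red look-alike of the tile alone.

How it is judged:
On the way:
1. the tile has been tipped past upright and leans on the leaf while the leaf is still raised (more than 0.6 rad) (angle between tile_center's own z axis and vertical between 1.62 and 2.6 rad and value of joint leaf above 0.6 rad and angle between the z axis of tile_center and the z axis of leaf_mid, either way round below 0.25 rad), for 0.1 s.
At the end, for the whole second after the job is handed in: The leaf is flat (below 0.06 rad) and the tile lies flat on it at rest, decorated face up (within 0.08 rad of level), its centre within 40 mm of the leaf's middle along the hinge, and between 45 mm towards the hinge and 30 mm towards the free edge across it (angle between tile_center's own z axis and vertical above 3.06 rad and value of joint leaf below 0.06 rad and x of tile_center in the frame of leaf_mid between -0.04 and 0.04 m and y of tile_center in the frame of leaf_mid between -0.03 and 0.045 m and z of tile_center in the frame of leaf_mid below 0.013 m and linear speed of tile below 0.02 m/s); the robot touches nothing.
It fails at once if the tile drops or slams (turns faster than 7 rad/s) (angular speed of tile above 7 rad/s).
It fails at once if a bystander is moved more than 25 mm (distance of any of small_jar, bowl, plaster_bat, mallet, brush, rib from where it was at the start of the episode above 0.025 m).
It also fails if it takes over 48 s, if anything falls off the work surface, if the arm or the gripper's body presses on something with over 40 N, if the wrist force passes 120 N, or if a joint passes its speed limit or range.

## Working session

There is one attempt and no reset: what is moved stays moved. The work goes in short steps, Python scripts to look and compute and a tool call to move; the robot and the scene stay as the last step left them, time stands still between calls to the robot, and variables do not carry over. Pictures are saved under pics/ and viewed, about 8 in all and at most 12, crops included, and the job is handed in when it is done.

Besides the shell and the picture viewer there is one more tool, called after "Emit:" as name(argument=value, ...), one argument or row to a line, values as JSON. move_arm: Moves the arm, as the interface text tells. Its arguments: {"type":"object","properties":{"deltas":{"type":"array","items":{"type":"array","items":{"type":"number"}}},"claw":{"type":"number"},"squeeze":{"type":"number"}},"required":["deltas"]}

```bash
ls; mkdir -p pics
python3 - <<'E'
from station import arm
import cv2,numpy as np
print(arm.tcp_to_grasp, arm.get_state())
for n in("scene","top"):
    im=arm.grab_frame(n); cv2.imwrite(f"pics/{n}0.png",im[...,::-1])
    c=arm.calibration(n); print(n,c)
    for th in("tile_center","stand_hinge","leaf_mid","tile","rib"):
        r=arm.spot_point(th,n); print(th,[(np.round(d["xy"]).tolist(),round(d["score"],2)) for d in r[:3]])
print(arm.calibration("wrist"))
E
```

```text
pics
0.1593 {'t': 0.0, 'q': array([-8.96916679e-01,  3.59374332e-01,  1.10584206e-02, -3.44322554e-04,
       -1.22411000e+00, -2.88093215e-01]), 'qd': array([-0.00033557, -0.00056119,  0.00124196,  0.00084672,  0.00057414,
        0.00139251]), 'joint_efforts': array([ 3.01761529e-04, -5.82709837e+01,  2.93050110e+01,  6.99681491e+00,
        6.75234071e-03, -1.76414642e-04]), 'eef_pos': array([ 0.25391161, -0.62520757,  0.40373143]), 'ee_rot': array([ 3.13993825e+00, -1.52702990e-04, -2.75592335e+00]), 'force': array([-0.8688466 , -0.11654245, -0.16878067]), 'moment': array([0.00115382, 0.01641989, 0.00724808]), 'width': 0.08754440710883943}
scene {'intrinsics': array([[435.33827137,   0.        , 326.46337723],
       [  0.        , 435.33827137, 236.21587626],
       [  0.        ,   0.        ,   1.        ]]), 'k1': -0.07450526537803016, 'T': array([[-0.17878313, -0.84374986,  0.50608573,  1.05125785],
       [ 0.98378777, -0.14594227,  0.10422322,  0.16210245],
       [-0.01407902,  0.5165143 ,  0.85616281,  0.9845444 ],
       [ 0.        ,  0.        ,  0.        ,  1.      
[... 858 characters left out ...]
0], 0.57)]
leaf_mid [([374.0, 229.0], 0.9)]
tile [([457.0, 335.0], 0.97), ([318.0, 240.0], 0.92), ([254.0, 339.0], 0.92)]
rib [([374.0, 182.0], 0.83)]
{'intrinsics': array([[389.58204869,   0.        , 324.22053411],
       [  0.        , 389.58204869, 235.4790682 ],
       [  0.        ,   0.        ,   1.        ]]), 'k1': -0.012961060761004293, 'mount': array([[ 1.60487794e-03,  9.69243135e-01,  2.46099920e-01,
         6.57763033e-02],
       [ 9.99997830e-01, -1.22861619e-03, -1.68243307e-03,
        -5.06321819e-04],
       [-1.32832436e-03,  2.46102086e-01, -9.69243003e-01,
         1.95633412e-02],
       [ 0.00000000e+00,  0.00000000e+00,  0.00000000e+00,
         1.00000000e+00]])}
```

View pics/scene0.png

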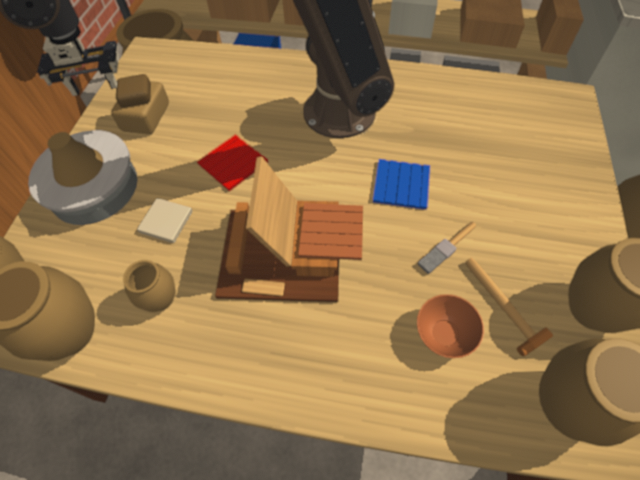

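View pics/top0.png

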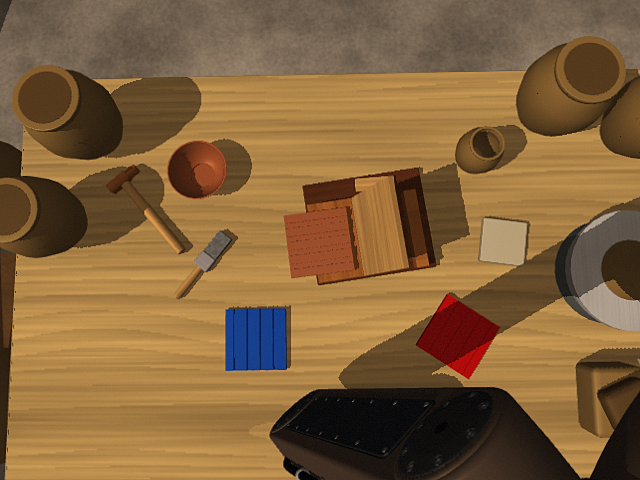

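The terracotta tile sits on the stand at scene (332,231) and top (318,241). The overhang is to the left in the top view (world +y), and the rib is up on the base board at about (374,182). The blue and red tiles are look-alikes. Next I fit the geometry.

```bash
cat > h.py <<'E'
import numpy as np,cv2
from station import arm
from scipy.optimize import least_squares
def cal(n):
    c=arm.calibration(n); return c["intrinsics"],c["k1"],c["T"]
def proj(P,n):
    K,k,T=cal(n); p=(np.atleast_2d(P)-T[:3,3])@T[:3,:3]; s=np.c_[p[:,0]/-p[:,2],-p[:,1]/-p[:,2]]
    s=s*(1+k*(s**2).sum(1,keepdims=True)); return s*[K[0,0],K[1,1]]+K[:2,2]
def onplane(uv,z,n):
    return np.array([least_squares(lambda a:proj([*a,z],n)[0]-u,[.4,0]).x for u in np.atleast_2d(uv)])
def tri(obs):
    f=lambda P:np.concatenate([proj(P,n)[0]-u for n,u in obs])
    r=least_squares(f,[.4,0,.1]); return r.x,np.abs(r.fun).max()
E
python3 - <<'E'
from h import *
print([a for a in dir(arm) if a[0]!='_'])
im=arm.grab_frame("top")
W=onplane([(421,168),(303,185),(318,284),(438,266)],.018,"top"); L=np.array([(157,-187),(157,113),(-100,113),(-100,-187)])/1e3
f=lambda a:(L@np.array([[np.cos(a[2]),np.sin(a[2])],[-np.sin(a[2]),np.cos(a[2])]])+a[:2]-W).ravel()
r=least_squares(f,[.4,0,0]);print("hinge xy yaw",r.x,np.round(r.fun*1e3,1))
print("tri hinge",tri([("scene",(294,233)),("top",(357,236))]))
print("tri leafmid",tri([("scene",(273,214)),("top",(374,229))]))
for m in arm.masks_of("tile","top"):
    if np.hypot(*(np.array(m["xy"])-[318,241]))<30:
        c=max(cv2.findContours(m["pixels"].astype(np.uint8),0,1)[0],key=cv2.contourArea)
        b=cv2.boxPoints(cv2.minAreaRect(c)); w=onplane(b,.084,"top"); print(m["score"],b.round(1).tolist(),w.round(4).tolist())
        a=r.x;R=np.array([[np.cos(a[2]),-np.sin(a[2])],[np.sin(a[2]),np.cos(a[2])]]);print(((w-a[:2])@R*1e3).round(1).tolist())
cv2.imwrite("pics/t1.png",cv2.resize(im[140:310,260:470],None,fx=3.6,fy=3.5,interpolation=cv2.INTER_CUBIC)[...,::-1])
for th in("small_jar","plaster_bat","bowl","mallet","brush"):
    x=arm.spot_point(th,"top"); 
    if x: print(th,onplane([x[0]["xy"]],0,"top").round(3).tolist())
E
```

```text
['Unreachable', 'calibration', 'get_state', 'grab_frame', 'job_done', 'masks_of', 'spot_in', 'spot_point', 'tcp_to_grasp']
hinge xy yaw [ 0.50911651 -0.034602    0.13303269] [ 2.5  1.8  1.6 -1.8 -1.8 -0.9 -2.4  1. ]
tri hinge (array([ 0.51045228, -0.03157686,  0.06189635]), np.float64(0.0031529012192663686))
tri leafmid (array([ 0.51697274, -0.06855714,  0.14641222]), np.float64(2.0788886786385206))
0.74 [[282.70001220703125, 214.6999969482422], [345.79998779296875, 206.5], [354.0, 269.29998779296875], [290.8999938964844, 277.5]] [[0.5616, 0.1453], [0.5789, -0.005], [0.4295, -0.0214], [0.4124, 0.1268]]
[[75.9, 171.4], [73.1, 20.1], [-77.1, 23.7], [-74.5, 172.9]]
small_jar [[0.719, -0.326]]
plaster_bat [[0.499, -0.398]]
bowl [[0.678, 0.36]]
mallet [[0.574, 0.493]]
brush [[0.446, 0.365]]
```

View pics/t1.png

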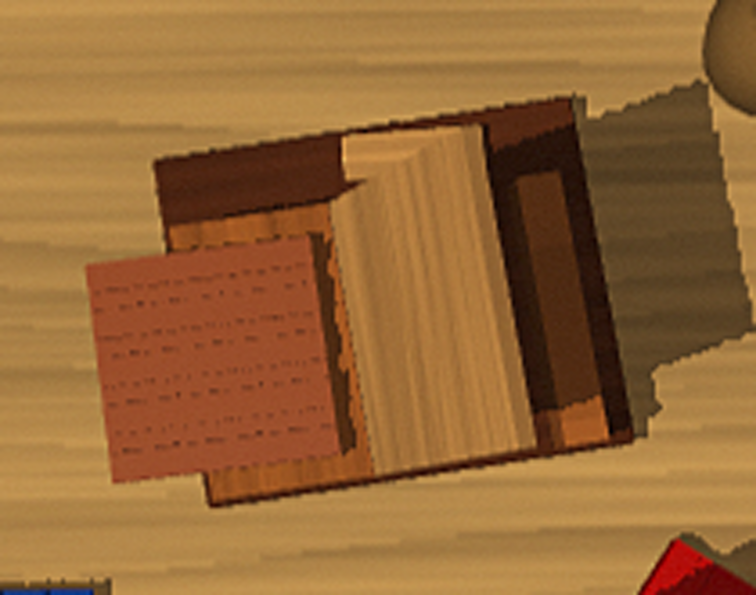

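Hinge is at about (0.510, -0.033), yaw 0.133, and the tile's far edge is about 168 mm from it. The leaf is at about 1.15–1.2 rad. Plan:

1. Approach from the overhang side (+y) with the tool tilted 45°.
2. Use the fingers as a ramp to slide the tile to the leaf and tip it up.
3. Press tile and leaf down along an arc.

First I move round, high above everything.

Emit:
move_arm(
  deltas=[
    [10,20,30,0,0,6.3],
    [10,20,30,0,0,6.3],
    [10,20,30,0,0,6.3],
    [10,20,30,0,0,6.3],
    [10,20,30,0,0,6.3],
  ],
  claw=100,
)

```text
t: 1.37
eef_pos: [0.3041, -0.5243, 0.5562]
ee_rot: [-3.141, -0.0, -2.201]
force: [1.3, -0.2, 0.2]
width: 0.0595
```

Emit:
move_arm(
  deltas=[
    [16,38,0,0,0,6.3],
    [16,38,0,0,0,6.3],
    [16,38,0,0,0,6.3],
    [16,38,0,0,0,6.3],
    [16,38,0,0,0,6.3],
  ],
)

```text
t: 1.78
eef_pos: [0.384, -0.3335, 0.555]
ee_rot: [-3.141, -0.0, -1.651]
force: [1.5, -0.2, 0.2]
width: 0.0535
```

Emit:
move_arm(
  deltas=[
    [12,39,0,0,0,2.5],
    [12,39,0,0,0,2.5],
    [12,39,0,0,0,2.5],
    [12,39,0,0,0,2.5],
    [12,39,0,0,0,2.5],
  ],
)

```text
t: 2.2
eef_pos: [0.4437, -0.1385, 0.5552]
ee_rot: [-3.14, -0.0, -1.436]
force: [1.6, -1.0, -0.1]
width: 0.0533
```

Emit:
move_arm(
  deltas=[
    [2,40,0,0,0,0],
    [2,40,0,0,0,0],
    [2,40,0,0,0,0],
    [2,40,0,0,0,0],
    [2,40,0,0,0,0],
  ],
)

```text
t: 2.62
eef_pos: [0.4532, 0.0614, 0.5552]
ee_rot: [-3.14, 0.001, -1.438]
force: [1.7, -0.7, 0.7]
width: 0.0533
```

Emit:
move_arm(
  deltas=[
    [2,40,0,0,0,0],
    [2,40,0,0,0,0],
    [2,40,0,0,0,0],
    [2,40,0,0,0,0],
    [2,40,0,0,0,0],
  ],
)

```text
t: 3.03
eef_pos: [0.4634, 0.2615, 0.5551]
ee_rot: [-3.141, 0.001, -1.438]
force: [1.3, 0.2, 0.6]
width: 0.0534
```

Emit:
move_arm(
  deltas=[
    [0,5,-25,-4.46,-0.6,0],
    [0,5,-25,-4.46,-0.6,0],
    [0,5,-25,-4.46,-0.6,0],
    [0,5,-25,-4.46,-0.6,0],
    [0,5,-25,-4.46,-0.6,0],
  ],
)

```text
t: 3.45
eef_pos: [0.4637, 0.285, 0.4289]
ee_rot: [-3.14, -0.396, -1.438]
force: [-0.7, 0.4, 0.8]
width: 0.0534
```

Emit:
move_arm(
  deltas=[
    [0,5,-25,-4.46,-0.6,0],
    [0,5,-25,-4.46,-0.6,0],
    [0,5,-25,-4.46,-0.6,0],
    [0,5,-25,-4.46,-0.6,0],
    [0,5,-25,-4.46,-0.6,0],
  ],
)

```text
t: 3.87
eef_pos: [0.4639, 0.31, 0.3038]
ee_rot: [-3.139, -0.788, -1.439]
force: [-0.1, 0.3, 0.7]
width: 0.0532
```

Emit:
move_arm(
  deltas=[
    [0,0,-15,0,0,0],
    [0,0,-15,0,0,0],
    [0,0,-15,0,0,0],
    [0,0,-15,0,0,0],
    [0,0,-15,0,0,0],
  ],
)

```text
t: 4.28
eef_pos: [0.464, 0.3098, 0.2289]
ee_rot: [-3.14, -0.785, -1.438]
force: [-0.3, -0.3, -0.0]
width: 0.0531
```

Run:
```python
from h import *
s=arm.get_state();print(s["q"].round(2),s["eef_pos"])
im=arm.grab_frame("scene");cv2.imwrite("pics/s2.png",cv2.resize(im[60:360,130:530],None,fx=2,fy=2)[...,::-1])
```

```text
[ 1.07  0.51 -0.51  0.46 -1.26 -1.24] [0.46403347 0.30984438 0.22888434]
```

View pics/s2.png

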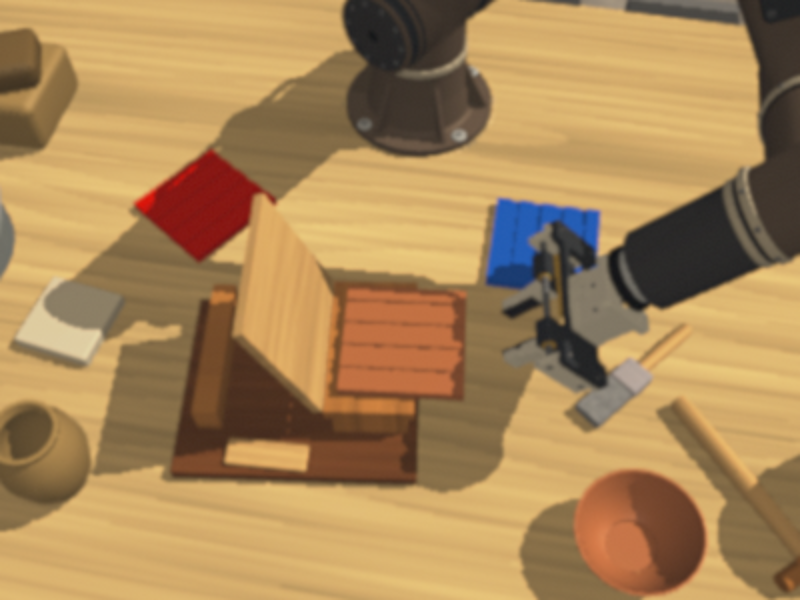

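The fingers are aligned with the tile edge, clear of the brush and bowl. Now I lower and go under the overhang.

Emit:
move_arm(
  deltas=[
    [0,0,-12,0,0,0],
    [0,0,-12,0,0,0],
    [0,0,-12,0,0,0],
    [0,0,-12,0,0,0],
    [0,0,-12,0,0,0],
  ],
)

```text
t: 4.75
eef_pos: [0.464, 0.3096, 0.1687]
ee_rot: [-3.14, -0.785, -1.439]
force: [0.4, 1.0, -0.1]
width: 0.0534
```

Emit:
move_arm(
  deltas=[
    [1.5,-11,0,0,0,0],
    [1.5,-11,0,0,0,0],
    [1.5,-11,0,0,0,0],
    [1.5,-11,0,0,0,0],
    [1.5,-11,0,0,0,0],
  ],
)

```text
t: 5.17
eef_pos: [0.4717, 0.2532, 0.1702]
ee_rot: [-3.14, -0.785, -1.439]
force: [0.2, -0.2, -0.1]
width: 0.0534
```

Run:
```python
from h import *
s=arm.get_state();print(s["q"].round(2),s["eef_pos"],s["force"])
im=arm.grab_frame("scene");a=cv2.resize(im[150:310,250:450],None,fx=3,fy=3)
im=arm.grab_frame("wrist");b=cv2.resize(im,None,fx=.75,fy=.75)
v=np.zeros((480,600,3),np.uint8);v[:]=a;cv2.imwrite("pics/s3.png",v[...,::-1])
```

```text
[ 0.99  0.56 -0.65  0.55 -1.08 -1.31] [0.47165336 0.25319402 0.17018174] [ 0.20163854 -0.18854588 -0.14639229]
```

View pics/s3.png

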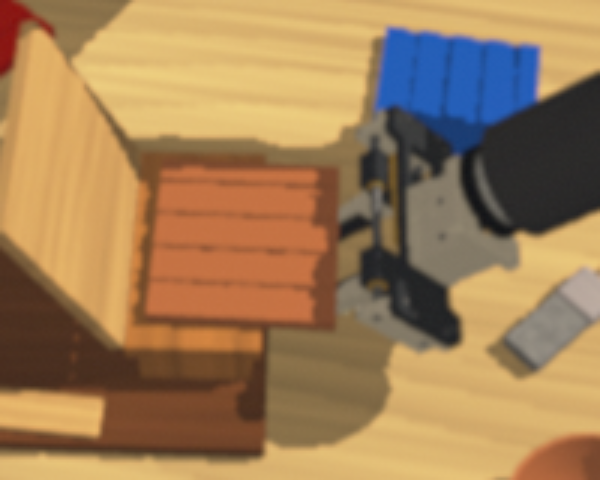

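Emit:
move_arm(
  deltas=[
    [0.7,-5,0,0,0,0],
    [0.7,-5,0,0,0,0],
    [0.7,-5,0,0,0,0],
    [0.7,-5,0,0,0,0],
    [0.7,-5,0,0,0,0],
  ],
)

```text
t: 5.68
eef_pos: [0.4752, 0.2303, 0.1695]
ee_rot: [-3.139, -0.783, -1.438]
force: [-5.9, 13.8, -2.3]
width: 0.0534
```

Run:
```python
from h import *
s=arm.get_state();print(s["eef_pos"],s["force"])
im=arm.grab_frame("scene");a=cv2.resize(im[150:310,250:450],None,fx=3,fy=3)
cv2.imwrite("pics/s4.png",a[...,::-1])
```

```text
[0.47522705 0.23030005 0.16953475] [-5.94896877 13.7537607  -2.31536609]
```

View pics/s4.png

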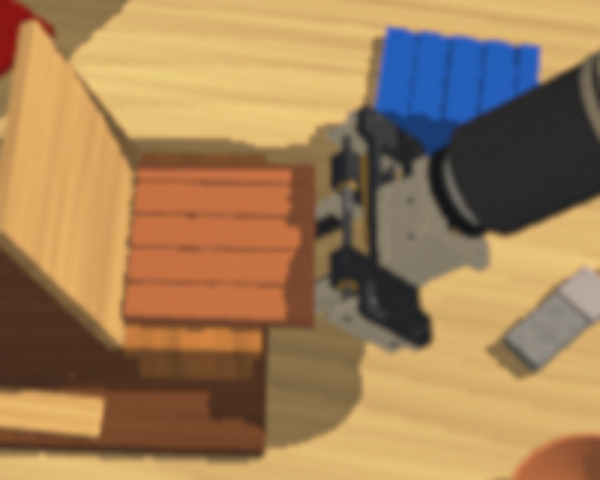

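Emit:
move_arm(
  deltas=[
    [0,0,5,0,0,0],
    [0,0,5,0,0,0],
    [0,0,5,0,0,0],
    [0.1,-1,5,0,0,0],
    [0.1,-1,5,0,0,0],
  ],
)

```text
t: 6.15
eef_pos: [0.4753, 0.228, 0.1951]
ee_rot: [-3.14, -0.785, -1.438]
force: [-1.7, 5.2, -1.4]
width: 0.0532
```

Run:
```python
from h import *
s=arm.get_state();print(s["eef_pos"],s["force"])
im=arm.grab_frame("scene");a=cv2.resize(im[150:310,250:450],None,fx=3,fy=3)
cv2.imwrite("pics/s5.png",a[...,::-1])
```

```text
[0.4752767  0.22796686 0.19505357] [-1.70164258  5.24876316 -1.3896639 ]
```

View pics/s5.png

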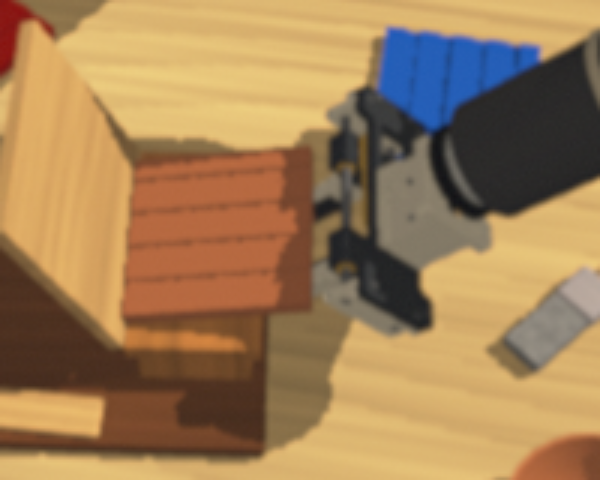

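Emit:
move_arm(
  deltas=[
    [0.2,-1.2,5,0,0,0],
    [0.2,-1.2,5,0,0,0],
    [0.2,-1.4,5,0,0,0],
    [0.2,-1.5,5,0,0,0],
    [0.2,-1.6,5,0,0,0],
  ],
)

```text
t: 6.62
eef_pos: [0.4762, 0.2208, 0.2201]
ee_rot: [-3.14, -0.785, -1.438]
force: [-1.3, 4.9, -0.2]
width: 0.053
```

Emit:
move_arm(
  deltas=[
    [0.2,-1.8,4.8,0,0,0],
    [0.2,-1.8,4.8,0,0,0],
    [0.2,-1.9,4.7,0,0,0],
    [0.3,-2,4.7,0,0,0],
    [0.3,-2,4.7,0,0,0],
  ],
)

```text
t: 7.03
eef_pos: [0.4773, 0.2108, 0.2438]
ee_rot: [-3.141, -0.786, -1.439]
force: [0.5, 3.5, -1.2]
width: 0.0534
```

Run:
```python
from h import *
s=arm.get_state();print(s["eef_pos"],s["force"])
im=arm.grab_frame("scene");a=cv2.resize(im[150:310,250:450],None,fx=2,fy=2)
b=cv2.resize(arm.grab_frame("wrist")[::1],(400,320))
cv2.imwrite("pics/s6.png",np.hstack([a,b])[...,::-1])
```

```text
[0.47734358 0.21082242 0.24379111] [ 0.5470099   3.48793215 -1.17957997]
```

View pics/s6.png

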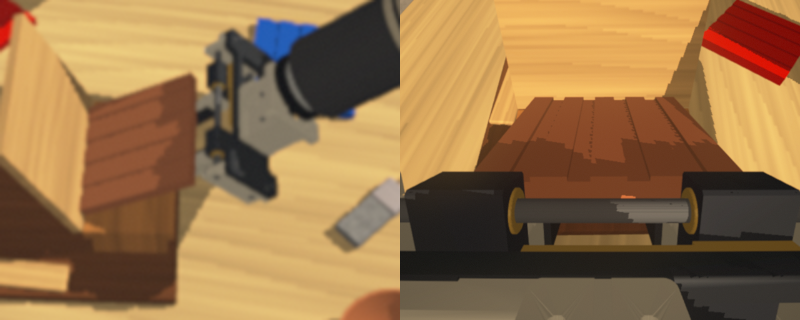

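Emit:
move_arm(
  deltas=[
    [0.3,-2.3,4.5,0,0,0],
    [0.3,-2.4,4.4,0,0,0],
    [0.3,-2.5,4.3,0,0,0],
    [0.3,-2.6,4.2,0,0,0],
    [0.4,-2.7,4.1,0,0,0],
  ],
)

```text
t: 7.55
eef_pos: [0.4788, 0.198, 0.2651]
ee_rot: [-3.142, -0.786, -1.438]
force: [0.6, 0.3, -1.6]
width: 0.0533
```

Emit:
move_arm(
  deltas=[
    [0.4,-2.8,3.7,0,0,0],
    [0.4,-2.9,3.5,0,0,0],
    [0.4,-2.9,3.3,0,0,0],
    [0.4,-3,3.1,0,0,0],
    [0.4,-3,3,0,0,0],
  ],
)

```text
t: 7.97
eef_pos: [0.4809, 0.1837, 0.2817]
ee_rot: [-3.141, -0.785, -1.439]
force: [-1.2, 0.1, -1.3]
width: 0.0532
```

Emit:
move_arm(
  deltas=[
    [0.4,-3.1,2.9,0,0,0],
    [0.4,-3.2,2.8,0,0,0],
    [0.4,-3.2,2.7,0,0,0],
    [0.4,-3.3,2.6,0,0,0],
    [0.4,-3.3,2.5,0,0,0],
  ],
)

```text
t: 8.38
eef_pos: [0.483, 0.1677, 0.2952]
ee_rot: [-3.141, -0.785, -1.439]
force: [0.2, 1.3, -2.5]
width: 0.0535
```

Run:
```python
from h import *
s=arm.get_state();print(s["eef_pos"],s["force"])
im=arm.grab_frame("scene");a=cv2.resize(im[150:310,250:450],None,fx=2,fy=2)
b=cv2.resize(arm.grab_frame("wrist")[::1],(400,320))
cv2.imwrite("pics/s7.png",np.hstack([a,b])[...,::-1])
```

```text
[0.48301097 0.16768246 0.29521316] [ 0.23672204  1.32775142 -2.50713697]
```

View pics/s7.png

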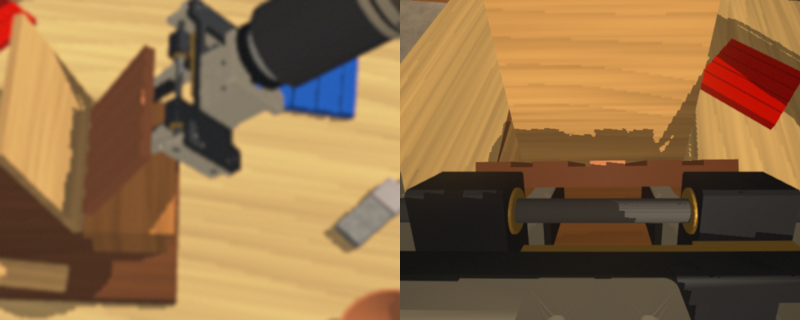

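Emit:
move_arm(
  deltas=[
    [0.5,-3.4,2.3,0,0,0],
    [0.5,-3.5,2.1,0,0,0],
    [0.5,-3.6,1.9,0,0,0],
    [0.5,-3.7,1.7,0,0,0],
    [0.5,-3.8,1.5,0,0,0],
  ],
)

```text
t: 8.9
eef_pos: [0.4855, 0.1496, 0.3046]
ee_rot: [-3.141, -0.785, -1.438]
force: [-0.6, 0.4, -1.2]
width: 0.0536
```

Emit:
move_arm(
  deltas=[
    [0.5,-4,1.3,0,0,0],
    [0.5,-4,1.2,0,0,0],
    [0.5,-4.1,1.1,0,0,0],
    [0.6,-4.2,1,0,0,0],
    [0.6,-4.2,0.9,0,0,0],
  ],
)

```text
t: 9.32
eef_pos: [0.4882, 0.1291, 0.3101]
ee_rot: [-3.14, -0.786, -1.439]
force: [-0.5, -0.1, -0.1]
width: 0.0533
```

Emit:
move_arm(
  deltas=[
    [0.5,-4,0.6,0,0,0],
    [0.5,-4,0.5,0,0,0],
    [0.5,-4,0.4,0,0,0],
    [0.5,-4,0.2,0,0,0],
    [0.5,-4,0,0,0,0],
  ],
)

```text
t: 9.73
eef_pos: [0.4907, 0.1091, 0.3117]
ee_rot: [-3.141, -0.786, -1.439]
force: [-0.3, -0.2, 0.8]
width: 0.0534
```

Run:
```python
from h import *
s=arm.get_state();print(s["eef_pos"],s["force"])
im=arm.grab_frame("scene");a=cv2.resize(im[150:310,250:450],None,fx=2,fy=2)
b=cv2.resize(arm.grab_frame("wrist")[::1],(400,320))
cv2.imwrite("pics/s8.png",np.hstack([a,b])[...,::-1])
```

```text
[0.49071234 0.10908359 0.31171474] [-0.25779717 -0.17260597  0.77194399]
```

View pics/s8.png

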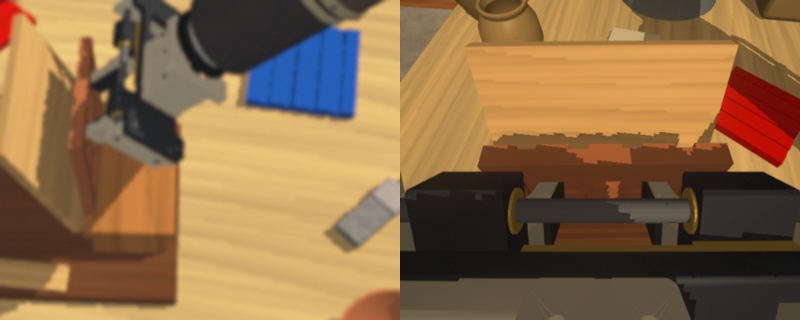

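The tile is near upright (about 88°) with the fingers on its face. I ease it over.

Emit:
move_arm(
  deltas=[
    [0.3,-2.4,0,0,0,0],
    [0.3,-2.4,0,0,0,0],
    [0.3,-2.4,0,0,0,0],
    [0.3,-2.4,0,0,0,0],
    [0.3,-2.4,0,0,0,0],
  ],
)

```text
t: 10.25
eef_pos: [0.4922, 0.0973, 0.3116]
ee_rot: [-3.141, -0.785, -1.438]
force: [0.9, -0.3, 0.3]
width: 0.0534
```

Emit:
move_arm(
  deltas=[
    [0.3,-2.4,0,0,0,0],
    [0.3,-2.4,0,0,0,0],
    [0.3,-2.4,-0.2,0,0,0],
    [0.3,-2.4,-0.2,0,0,0],
    [0.3,-2.4,-0.2,0,0,0],
  ],
)

```text
t: 10.67
eef_pos: [0.4937, 0.0853, 0.311]
ee_rot: [-3.141, -0.785, -1.439]
force: [0.0, -0.2, -0.1]
width: 0.0529
```

Emit:
move_arm(
  deltas=[
    [0.4,-2.8,-0.4,0,0,0],
    [0.4,-2.8,-0.4,0,0,0],
    [0.4,-2.8,-0.4,0,0,0],
    [0.4,-2.8,-0.5,0,0,0],
    [0.4,-2.8,-0.5,0,0,0],
  ],
)

```text
t: 11.08
eef_pos: [0.4957, 0.0712, 0.3088]
ee_rot: [-3.141, -0.785, -1.439]
force: [0.2, 0.3, 0.1]
width: 0.0533
```

Run:
```python
from h import *
s=arm.get_state();print(s["eef_pos"],s["force"])
im=arm.grab_frame("scene");a=cv2.resize(im[150:310,250:450],None,fx=2,fy=2)
im=arm.grab_frame("top");
b=cv2.resize(arm.grab_frame("wrist")[::1],(400,320))
cv2.imwrite("pics/s9.png",np.hstack([a,b])[...,::-1])
for n in("wrist","top","scene"):
  for m in arm.masks_of("tile",n):
    c=m["pixels"].astype(np.uint8);print(n,round(m["score"],2),cv2.boundingRect(c))
```

```text
[0.49571238 0.07121316 0.3088192 ] [0.2229447  0.25735086 0.14255516]
wrist 0.7 (532, 130, 108, 150)
wrist 0.65 (138, 193, 378, 176)
top 0.87 (418, 295, 81, 83)
top 0.83 (350, 190, 45, 76)
top 0.74 (231, 307, 56, 63)
scene 0.78 (198, 134, 70, 57)
scene 0.7 (260, 170, 39, 88)
scene 0.62 (417, 222, 59, 53)
```

View pics/s9.png

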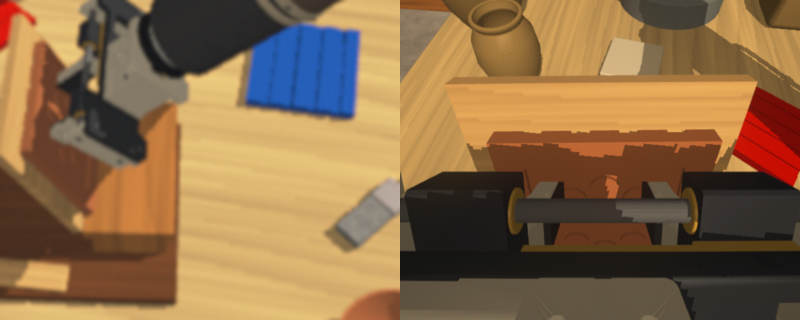

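The tile leans on the raised leaf, decorated face out (rosette visible in the wrist view), and the leaf has not moved. Next I compute the press-down arc.

Run:
```python
import numpy as np
th0=np.radians(66);s=125;a=10
def F(th,d):
    b=np.pi/2-th+d; tz=np.array([-np.cos(b),-np.sin(b)]);tx=np.array([-np.sin(b),np.cos(b)])
    C=s*np.array([-np.cos(th),np.sin(th)])+14*np.array([np.sin(th),np.cos(th)])
    return C-a*tx-178*tz,np.degrees(b)
prev=np.array([105.2,238.8]);pb=45
for k in range(0,9):
    th=th0*(1-k/8);f,b=F(th,np.radians(21)*(1-k/8))
    d=f-prev;n=5;print(k,np.degrees(th).round(1),f.round(1),"per row",(np.array([-.133*d[0],.991*d[0],d[1]])/n).round(2),"rot",(np.array([.991,.133])*(b-pb)/n).round(3));prev=f;pb=b
```

```text
0 66.0 [ 94.9 238.7] per row [ 0.27 -2.04 -0.02] rot [0. 0.]
1 57.8 [ 65.8 244.4] per row [ 0.77 -5.77  1.15] rot [1.115 0.15 ]
2 49.5 [ 36.7 246.6] per row [ 0.77 -5.77  0.43] rot [1.115 0.15 ]
3 41.3 [  8.  245.2] per row [ 0.76 -5.69 -0.28] rot [1.115 0.15 ]
4 33.0 [-19.9 240.4] per row [ 0.74 -5.52 -0.95] rot [1.115 0.15 ]
5 24.8 [-46.4 232.5] per row [ 0.71 -5.27 -1.59] rot [1.115 0.15 ]
6 16.5 [-71.3 221.6] per row [ 0.66 -4.94 -2.18] rot [1.115 0.15 ]
7 8.2 [-94.3 208. ] per row [ 0.61 -4.55 -2.72] rot [1.115 0.15 ]
8 0.0 [-115.  192.] per row [ 0.55 -4.1  -3.19] rot [1.115 0.15 ]
```

Emit:
move_arm(
  deltas=[
    [0.3,-2,0,0,0,0],
    [0.3,-2,0,0,0,0],
    [0.3,-2,0,0,0,0],
    [0.3,-2,0,0,0,0],
    [0.3,-2,0,0,0,0],
  ],
)

```text
t: 11.8
eef_pos: [0.4973, 0.0616, 0.3088]
ee_rot: [-3.14, -0.785, -1.438]
force: [-3.4, 5.7, -0.2]
width: 0.0536
```

Emit:
move_arm(
  deltas=[
    [0.8,-5.8,1.2,1.1,0.15,0],
    [0.8,-5.8,1.2,1.1,0.15,0],
    [0.8,-5.8,1.1,1.1,0.15,0],
    [0.8,-5.8,1.1,1.1,0.15,0],
    [0.8,-5.8,1.1,1.1,0.15,0],
  ],
)

```text
t: 12.22
eef_pos: [0.5013, 0.0327, 0.3145]
ee_rot: [-3.14, -0.686, -1.438]
force: [-2.5, 5.0, -1.4]
width: 0.0535
```

Emit:
move_arm(
  deltas=[
    [0.8,-5.8,0.5,1.1,0.15,0],
    [0.8,-5.8,0.4,1.1,0.15,0],
    [0.8,-5.8,0.3,1.1,0.15,0],
    [0.8,-5.8,0.2,1.1,0.15,0],
    [0.8,-5.8,0.1,1.1,0.15,0],
  ],
)

```text
t: 12.63
eef_pos: [0.5054, 0.0037, 0.3161]
ee_rot: [-3.14, -0.589, -1.438]
force: [-1.9, 4.7, 0.1]
width: 0.0535
```

Emit:
move_arm(
  deltas=[
    [0.8,-5.7,-0.1,1.1,0.15,0],
    [0.8,-5.7,-0.2,1.1,0.15,0],
    [0.8,-5.7,-0.3,1.1,0.15,0],
    [0.8,-5.7,-0.4,1.1,0.15,0],
    [0.8,-5.7,-0.5,1.1,0.15,0],
  ],
)

```text
t: 13.05
eef_pos: [0.5095, -0.0248, 0.3147]
ee_rot: [-3.14, -0.493, -1.438]
force: [-1.4, 5.7, 0.7]
width: 0.0534
```

Run:
```python
from h import *
s=arm.get_state();print(s["eef_pos"],s["force"])
im=arm.grab_frame("scene");a=cv2.resize(im[150:310,210:410],None,fx=2,fy=2)
b=cv2.resize(arm.grab_frame("wrist")[::1],(400,320))
cv2.imwrite("pics/s10.png",np.hstack([a,b])[...,::-1])
```

```text
[ 0.50947145 -0.02480191  0.31473179] [-1.43375911  5.73886494  0.71026038]
```

View pics/s10.png

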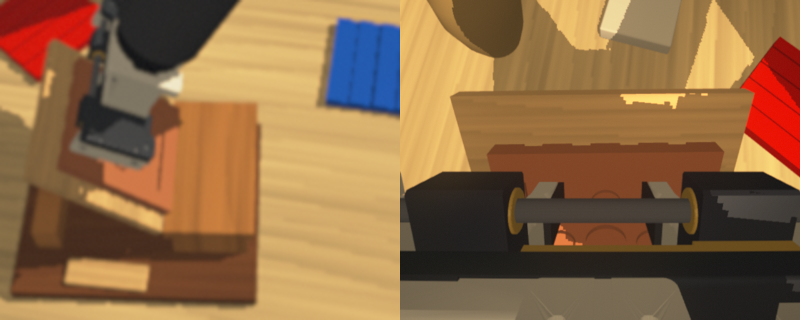

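Tile and leaf are coming down together, with the tile still square in the corner. Contact force is about 6 N. I continue along the arc.

Emit:
move_arm(
  deltas=[
    [0.7,-5.6,-0.7,1.1,0.15,0],
    [0.7,-5.6,-0.8,1.1,0.15,0],
    [0.7,-5.5,-1,1.1,0.15,0],
    [0.7,-5.5,-1.1,1.1,0.15,0],
    [0.7,-5.4,-1.2,1.1,0.15,0],
  ],
)

```text
t: 13.57
eef_pos: [0.5131, -0.0523, 0.3101]
ee_rot: [-3.14, -0.397, -1.437]
force: [0.2, 4.6, 1.0]
width: 0.0531
```

Emit:
move_arm(
  deltas=[
    [0.7,-5.4,-1.4,1.1,0.15,0],
    [0.7,-5.3,-1.5,1.1,0.15,0],
    [0.7,-5.3,-1.6,1.1,0.15,0],
    [0.7,-5.2,-1.7,1.1,0.15,0],
    [0.7,-5.2,-1.8,1.1,0.15,0],
  ],
)

```text
t: 13.98
eef_pos: [0.5166, -0.0786, 0.302]
ee_rot: [-3.141, -0.3, -1.437]
force: [-0.0, 5.3, 0.4]
width: 0.0535
```

Emit:
move_arm(
  deltas=[
    [0.7,-5.1,-2,1.1,0.15,0],
    [0.7,-5,-2.1,1.1,0.15,0],
    [0.7,-4.9,-2.2,1.1,0.15,0],
    [0.6,-4.9,-2.3,1.1,0.15,0],
    [0.6,-4.8,-2.4,1.1,0.15,0],
  ],
)

```text
t: 14.4
eef_pos: [0.52, -0.1032, 0.2909]
ee_rot: [-3.141, -0.203, -1.437]
force: [0.0, 4.5, 1.4]
width: 0.0535
```

Emit:
move_arm(
  deltas=[
    [0.6,-4.7,-2.5,1.1,0.15,0],
    [0.6,-4.6,-2.6,1.1,0.15,0],
    [0.6,-4.5,-2.7,1.1,0.15,0],
    [0.6,-4.5,-2.8,1.1,0.15,0],
    [0.6,-4.4,-2.9,1.1,0.15,0],
  ],
)

```text
t: 14.82
eef_pos: [0.5229, -0.126, 0.2774]
ee_rot: [3.141, -0.106, -1.437]
force: [0.0, 4.1, 2.3]
width: 0.0533
```

```bash
cat > m.py <<'E'
from h import *
def meas(z):
  im=arm.grab_frame("top"); arm.grab_frame("scene")
  R=np.array([[.991,-.133],[.133,.991]]);h=np.array([.510,-.033])
  for n in("top","scene"):
    for m in arm.masks_of("tile",n):
      c=max(cv2.findContours(m["pixels"].astype(np.uint8),0,1)[0],key=cv2.contourArea)
      w=(onplane(cv2.boxPoints(cv2.minAreaRect(c)),z,n)-h)@R*1e3
      print(n,round(m["score"],2),w.round(0).tolist())
    for th in("tile_center","leaf_mid","tile"):
      for d in arm.spot_point(th,n)[:3]: print(n,th,round(d["score"],2),((onplane([d["xy"]],z,n)-h)@R*1e3).round(0).tolist())
E
python3 -c "
from m import *
meas(.09)"
```

```text
top 0.89 [[-27.0, 5.0], [-22.0, -85.0], [-76.0, -87.0], [-80.0, 3.0]]
top 0.78 [[-120.0, 334.0], [-135.0, 238.0], [-276.0, 257.0], [-263.0, 352.0]]
top 0.61 [[-268.0, -84.0], [-161.0, -182.0], [-260.0, -293.0], [-365.0, -195.0]]
top tile_center 0.93 [[-1.0, -75.0]]
top tile_center 0.8 [[-257.0, -183.0]]
top tile_center 0.6 [[-198.0, 277.0]]
top tile 0.75 [[-262.0, -178.0]]
top tile 0.71 [[-204.0, 272.0]]
top tile 0.57 [[2.0, -70.0]]
scene 0.94 [[74.0, -149.0], [-85.0, -162.0], [-72.0, 5.0], [85.0, 5.0]]
scene 0.87 [[-78.0, 194.0], [-227.0, 211.0], [-209.0, 356.0], [-62.0, 330.0]]
scene 0.68 [[-223.0, -289.0], [-237.0, -245.0], [-142.0, -212.0], [-129.0, -253.0]]
scene tile_center 0.79 [[7.0, -65.0]]
scene tile_center 0.68 [[-157.0, 268.0]]
scene tile 0.76 [[-15.0, -71.0]]
scene tile 0.72 [[-141.0, 276.0]]
scene tile 0.68 [[46.0, 366.0]]
```

The tile has not slid: it spans about y -155 to +4 and is centred along the hinge. Now the final press to flat.

Emit:
move_arm(
  deltas=[
    [0.5,-3.8,-3,1.1,0.15,0],
    [0.5,-3.8,-3.1,1.1,0.15,0],
    [0.5,-3.7,-3.2,1.1,0.15,0],
    [0.5,-3.6,-3.3,1.1,0.15,0],
    [0.4,-3.5,-3.3,1.1,0.15,0],
  ],
)

```text
t: 15.73
eef_pos: [0.525, -0.1452, 0.2619]
ee_rot: [3.141, -0.01, -1.437]
force: [0.0, -2.7, 3.3]
width: 0.0534
```

Emit:
move_arm(
  deltas=[
    [0,0,-1,0,0,0],
    [0,0,-1,0,0,0],
    [0,0,-1,0,0,0],
    [0,0,0,0,0,0],
    [0,0,0,0,0,0],
  ],
)

```text
t: 16.15
eef_pos: [0.5249, -0.1446, 0.2585]
ee_rot: [3.141, -0.011, -1.437]
force: [1.2, -0.9, 2.8]
width: 0.0533
```

Emit:
move_arm(
  deltas=[
    [0,0,-1,0,0,0],
    [0,0,-1,0,0,0],
    [0,0,-1,0,0,0],
    [0,0,0,0,0,0],
    [0,0,0,0,0,0],
  ],
)

```text
t: 16.57
eef_pos: [0.5249, -0.1446, 0.2581]
ee_rot: [3.142, -0.011, -1.436]
force: [-8.8, 2.1, 27.4]
width: 0.0531
```

The force rose to 27 N with no further travel, so the leaf is on its stop. I retract straight up and then check.

Emit:
move_arm(
  deltas=[
    [0,0,4,0,0,0],
    [0,0,8,0,0,0],
    [0,0,20,0,0,0],
    [0,0,30,0,0,0],
    [0,0,35,0,0,0],
  ],
)

```text
t: 16.98
eef_pos: [0.524, -0.1444, 0.3517]
ee_rot: [3.136, -0.009, -1.438]
force: [0.7, 0.6, -0.5]
width: 0.0531
```

Emit:
move_arm(
  deltas=[
    [0,-10,35,0,0,0],
    [0,-30,20,0,0,0],
    [0,-35,10,0,0,0],
    [0,-35,0,0,0,0],
    [0,-35,0,0,0,0],
  ],
)

```text
t: 17.4
eef_pos: [0.5247, -0.2906, 0.4186]
ee_rot: [-3.141, -0.011, -1.436]
force: [0.5, 1.1, -0.6]
width: 0.0533
```

Emit:
move_arm(
  deltas=[
    [0,-35,0,0,0,0],
    [0,-35,0,0,0,0],
    [0,-35,0,0,0,0],
    [0,-35,0,0,0,0],
    [0,-35,0,0,0,0],
  ],
)

```text
t: 17.82
eef_pos: [0.5247, -0.4661, 0.4169]
ee_rot: [3.14, -0.009, -1.437]
force: [1.6, -0.5, -0.1]
width: 0.0534
```

Run:
```python
from m import *
meas(.083)
r={n:{th:[d["xy"] for d in arm.spot_point(th,n)] for th in("tile_center","leaf_mid")} for n in("top","scene")}
# triangulate best-consistent pairs near stand
for th in("tile_center","leaf_mid"):
  for a in r["top"][th]:
    for b in r["scene"][th]:
      P,e=tri([("top",a),("scene",b)])
      if e<3: print(th,P.round(3),round(e,1))
for n in("small_jar","plaster_bat","bowl","mallet","brush","rib"):
    x=arm.spot_point(n,"top")
    if x: print(n,onplane([x[0]["xy"]],.018 if n=="rib" else 0,"top").round(3).tolist())
cv2.imwrite("pics/end.png",arm.grab_frame("scene")[...,::-1]); print(arm.get_state()["force"])
```

```text
top 0.97 [[-123.0, 337.0], [-141.0, 192.0], [-284.0, 209.0], [-266.0, 352.0]]
top 0.61 [[-268.0, -88.0], [-163.0, -184.0], [-262.0, -294.0], [-364.0, -198.0]]
top 0.58 [[74.0, 4.0], [76.0, -150.0], [-76.0, -149.0], [-78.0, 3.0]]
top tile_center 0.93 [[-2.0, -70.0]]
top tile_center 0.74 [[-263.0, -192.0]]
top tile_center 0.63 [[-205.0, 265.0]]
top tile 0.92 [[3.0, -76.0]]
top tile 0.86 [[-193.0, 271.0]]
top tile 0.8 [[-262.0, -191.0]]
scene 0.94 [[-208.0, -285.0], [-342.0, -177.0], [-212.0, -84.0], [-91.0, -191.0]]
scene 0.77 [[-84.0, 195.0], [-232.0, 211.0], [-215.0, 355.0], [-69.0, 330.0]]
scene tile_center 0.96 [[-140.0, 274.0]]
scene tile_center 0.58 [[-221.0, -194.0]]
scene tile 0.75 [[-194.0, -187.0]]
scene tile 0.7 [[-1.0, -83.0]]
scene tile 0.58 [[-150.0, 272.0]]
tile_center [ 0.269 -0.277  0.025] 1.3
tile_center [ 0.26   0.221 -0.012] 1.6
small_jar [[0.721, -0.337]]
plaster_bat [[0.499, -0.397]]
bowl [[0.672, 0.361]]
mallet [[0.578, 0.492]]
brush [[0.451, 0.361]]
rib [[0.654, -0.08]]
[-0.25822304 -0.2970315   0.12764429]
```

```bash
python3 -c "
from station import arm
print(arm.job_done())"
```

```text
the job is handed in; nothing more can be done
None
```

I handed the job in at about 18 s, with the tile lying decorated face up on the flattened leaf by all my measurements. `job_done()` reported no verdict.

I slid the tile against the leaf with the 45°-tilted fingers under its overhanging edge. From there I tipped it past upright until it leaned on the raised leaf, then pressed tile and leaf down together.

**Last checks:**
- **Leaf flat:** at the end of the press the force rose to 27 N with no further travel, so I took the leaf to be on its stop. I did not measure its angle directly.
- **Tile position:** in the top view its centre is about 1 mm off along the hinge and 73 mm from it. That is about 18 mm to the hinge side of the leaf's middle, inside the allowed range.
- **Robot clear:** it was well away from everything, with about zero force on the tool.
- **Bystanders:** the jar, bowl, bat, mallet and brush came out within about 11 mm of where they started. The jar reads farthest off at 11 mm. The arm did not touch it, so I take that as detection noise. The rib was read only at the end; the position fits where it should be.

**What failed or is missing:**
- The 12-picture limit stopped me viewing the final picture, so the end state rests on numbers only.
- The tile's height could not be triangulated because the scene camera's `tile_center` detection missed the tile at the end. The scene camera's `tile` point did agree with the top view, to about 10 mm.

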